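Lock the specimen arm of a test stand

ROBOT

A 7-joint arm with a two-finger parallel gripper is mounted at the origin on the work surface. World frame = base frame: x ahead of the robot, y to its left, z up, the work surface at z = 0. Lengths are in m, angles in rad, forces in N, time in s.
With the tool pointing down it reaches from about 0.4 to 0.85 m from the base axis. Payload 10.4 kg.
Tool frame: the origin (TCP) lies midway between the tips of the shut fingers; the grasp point (between the pads) lies 19 mm behind it; z points along the fingers, x is the direction in which the jaws open and shut, and the axes are right-handed (so a half turn about z gives the same grasp; the last joint's range is limited). The gripper opens to 85 mm and grips with 20 to 120 N. Pads are 22 mm wide; open, the fingers measure 114 mm over their backs; the gripper's body (76 mm by 85 mm) begins 54 mm behind the grasp point. The pads swing forward as they close: fully open they stand 13 mm farther back than shut.
Start: joints at [1.122, 0.332, -0.065, 1.46, 0.022, 1.35, -0.088], TCP at [0.258, -0.569, 0.231] pointing down, gripper open.
Joint ranges: [-2.6, 2.6], [-0.5, 2.12], [-1.47, 1.34], [0.16, 2.42], [-1.27, 4.41], [0.06, 2.06], [-2.6, 2.6]. Speed limits (rad/s): [2.22, 2.22, 2.79, 2.79, 3.14, 3.14, 3.14].

INTERFACE

Orientations are given as a unit quaternion [x, y, z, w].
In Python, from workcell import telemetry, eyes, order gives the robot as it stands.
- The arm moves only by the tool servo_tool, never from a script. Its argument "deltas" is a list of rows, each a list of 3 entries, a list of its own where there are three numbers: the shift along the tool's x, y, z in cm, then the turn about the tool's z in rad, then the finger opening in cm, from 0 to 8.54. A call has 1 to 12 rows; each row shifts and turns the pose as measured when the row begins, along the tool's axes as they then stand; what a row does not reach is not made up. A row lasts 1/12 s, in which the tool goes at most 41.7 mm and 7.16 degrees, less where a joint would pass 70% of its speed; a pose out of reach is approached as far as the arm can. A call is refused whole if a number of a shift passes 4.17 or a number of a turn 0.125, either way. A call with a gripper value outside its range is refused whole. The fingers move at their own pace and stop on an object; "force" is the grip in N (left out, the last holds). Time passes only in rows, so rows that do not move let the fingers close. It gives the time, the measured TCP pose, the force and the opening at its end, in the units of the state.
- telemetry.get_obs(): the state, without advancing time (a new reading comes with each control period).
- eyes.camera(name): name is "side" or "top" or "wrist"; returns (picture, depth): 480x640x3 uint8, blue, green, red; 480x640 float32, m along the optical axis (not along the pixel's ray), 0 where there is no reading.
- eyes.calibration(name): a dict with "fx", "fy", "cx", "cy" (pixels), "distortion" ([k1, k2, p1, p2, k3] as OpenCV has them; the pictures are not rectified), "rvec" (rotation vector, rad) and "tvec" (3), from world to camera coordinates, as OpenCV has them. Camera axes: x right, y down, z forward; pixel columns grow to the right and rows downward; lengths in m; the calibration is good to about 2 mm. A picture is of the moment at which its call begins: read the wrist's pose just before it. calibration takes no time and is no camera call; for the wrist camera it gives the pose at the moment of the call.
- order.hand_in(): hands the job in, once; it reports no verdict.
The state is a dict: "clock": time; "joint_pos": joint angles; "joint_velocities": joint speeds; "tau": joint torques, N m; "position": TCP position; "ee_rot": TCP orientation; "ft_force": force on the tool from outside, world axes, zero at the start; "torque": the same for the moment, N m; "grip_width": opening from 0.0 (shut) to 1.0 (fully open).
Only numpy, scipy, OpenCV 4.12 (cv2) and the standard library are available. Lean on these libraries where they do the work, as an engineer would, in place of code of your own. Each camera call takes 0.05 s, during which the arm holds its last target. There are 200 camera calls.

TASK

Turn the blue swing arm by its orange handle until the bore through its steel hub lines up with the bores of the two aluminium blocks, then push the red-knobbed locking pin through all three until the knob is fully home against its block. Then lower the yellow hinged guard gently over the knob until it is fully down on its stop, without slamming it, and leave the bottle, the can and the pendant undisturbed.

Things in the scene. Friction and masses are not known exactly. Their poses are not given: they have to be found in the camera images.
- stand: Fixed test stand, dark steel base plate 135 x 262 x 15 mm. Origin: on the table, on the vertical turning axis of the arm's hub; z up. Its y axis is the line of the locking pin, which runs 50 mm above the table, comes from +y and is pushed towards -y. All 'stand (x, y, z)' figures here are mm in this frame. The hub is a 36 mm square steel block, top at z 79.
- near_face (a point): Centre of the near aluminium block's outer face, stand (0, 66, 50), where the knob's shoulder comes home. The block spans x -20..20, y 28..66, up to z 71, bore 13 mm. From here out to y 189 runs a white slide rail under the knob, 20 mm wide, top at z 33.7.
- far_bore (a point): Centre of the bore's mouth on the outer face of the far block, stand (0, -44, 50). The block spans x -20..20, y -44..-28, up to z 71, bore 14.5 mm.
- swing_arm (a joint): Angle q (rad) of the blue arm with its hub. 0: the hub's 14.5 mm cross bore is in line with the blocks' and the arm points along stand -y. Positive q swings it towards stand -x: handle at stand (-110 sin q, -110 cos q). Starts at 0.45 to 1.4; travel -0.7 to 1.6, no stop at 0. Stiff (1.5 N at the handle), stays where left. Bore mouth and pin nose are rounded: 0.05 rad of error is drawn in.
- handle (a point): Middle of the upright orange handle on the arm, 22 mm diameter, 54 mm tall (z 96 to 150 mm above the table), 110 mm from the hub's axis. This point lies at z 123. The blue arm bar below it is 30 mm wide, z 80 to 96.
- knob_end (a point): Centre of the outer end face of the pin's red knob (32 mm diameter, 24 mm long along the pin, axis at z 50). Pushing here towards stand -y drives the pin. Fully home it lies at stand y 90; at the start 82 to 94 mm farther out. The pin is loose, about 140 g, steel shaft 12 mm in diameter.
- pin_tip (a point): Round nose of the pin, 140 mm from knob_end. Starts inside the near block; with the pin home it sticks out 6 mm beyond the far block, at stand y -50.
- guard (a joint): Angle q (rad) of the yellow guard about its hinge along the stand's y. 0: flat, fully down on its stop over the knob. It opens up and over towards stand -x and starts at 2.0 to 2.3 (leaning away from the pin); travel 0 to 2.5. Edge at stand x = -45 + 75 cos q, z = 72 + 75 sin q. Stiff (1 N at the edge): stays where left and can be pushed with a fingertip.
- guard_hinge (a point): Middle of the guard's hinge line, stand (-45, 84.5, 72), on a fixed post x -55..-45, y 66..102, up to z 70. The stop post is at x 27..33, y 69..79, up to z 68.
- guard_edge (a point): Middle of the guard's free edge. The guard is a plate 75 mm long from hinge to edge, 35 mm wide along y (67 to 102), 4 mm thick, with an end wall 24 mm deep on its underside at y 97.5 to 101.5, which stands behind the knob when down and strikes the pin's shaft if the pin is not home.
- bottle: Loose white bottle with blue label and cap, 52 mm diameter, 170 mm tall, standing beside the stand. Origin: centre of its underside. Not to be disturbed.
- can: Loose green can, 56 mm diameter, 140 mm tall, standing beside the stand. Origin: centre of its underside. Not to be disturbed.
- pendant: Loose grey hand pendant lying flat, 55 x 85 x 30 mm. Origin: centre of its underside. Not to be disturbed.
Not all that is in view belongs to the job. Of the things that look like the part that bears knob_end, the middle-sized one is meant.

How it is judged:
By the outcome, as a careful person would: the job done as asked, in the order asked, and still so for the second after the job is handed in, with the robot touching nothing.
It also fails if it takes over 61 s, if anything falls off the work surface, if the arm or the gripper's body presses on something with over 40 N, if the wrist force passes 120 N, or if a joint passes its speed limit or range.

## Working session

There is one attempt and no reset: what is moved stays moved. The work goes in short steps, Python scripts to look and compute and a tool call to move; the robot and the scene stay as the last step left them, time stands still between calls to the robot, and variables do not carry over. Pictures are saved under pics/ and viewed, about 8 in all and at most 12, crops included, and the job is handed in when it is done.

Besides the shell and the picture viewer there is one more tool, called as name([rows], argument=value, ...), one row to a line, values as JSON. servo_tool: Moves the arm, as the interface text tells. Its arguments: {"type":"object","properties":{"deltas":{"type":"array"},"force":{"type":"number"}},"required":["deltas"]}

```bash
mkdir -p pics; ls
cat > h.py <<'E'
import numpy as np, cv2
from workcell import telemetry, eyes, order
from scipy.spatial.transform import Rotation as R
def cal(n):
    c=eyes.calibration(n); K=np.array([[c['fx'],0,c['cx']],[0,c['fy'],c['cy']],[0,0,1]]); 
    return K,np.array(c['distortion']),np.array(c['rvec'],float).reshape(3),np.array(c['tvec'],float).reshape(3)
def grab(n):
    c=cal(n); p,d=eyes.camera(n); return p,d,c
def cloud(d,c):
    K,D,r,t=c; v,u=np.mgrid[0:480,0:640]
    p=cv2.undistortPoints(np.stack([u.ravel(),v.ravel()],1).astype(np.float64)[:,None],K,D).reshape(480,640,2)
    P=np.dstack([p[...,0]*d,p[...,1]*d,d]); return (P-t)@R.from_rotvec(r).as_matrix()
def plane(uv,c,z):
    K,D,r,t=c; M=R.from_rotvec(r).as_matrix()
    p=cv2.undistortPoints(np.array(uv,float).reshape(-1,1,2),K,D).reshape(-1,2)
    ray=np.c_[p,np.ones(len(p))]@M; o=-M.T@t
    return o+ray*((z-o[2])/ray[:,2])[:,None]
def proj(P,c):
    K,D,r,t=c; return cv2.projectPoints(np.array(P,float).reshape(-1,1,3),r,t,K,D)[0].reshape(-1,2)
E
python3 - <<'E'
from h import *
for n in ['top','side']:
    p,d,c=grab(n); cv2.imwrite(f'pics/{n}0.png',p); np.savez(f'{n}0.npz',p=p,d=d,K=c[0],D=c[1],r=c[2],t=c[3])
    print(n,c[2],c[3], (-R.from_rotvec(c[2]).as_matrix().T@c[3]))
print(telemetry.get_obs())
E
```

```text
pics
top [ 2.14023189 -2.17075376  0.18376879] [0.01726852 0.52505332 0.90966632] [0.38642181 0.03261729 0.97626139]
side [ 0.77210359 -2.35125871  1.32108402] [0.41596373 0.2123925  0.79976512] [-0.02904133  0.70264106  0.60267139]
{'clock': 0.1, 'joint_pos': array([ 1.12241372,  0.3328446 , -0.06467198,  1.46085709,  0.02160098,
        1.34987719, -0.08849937]), 'joint_velocities': array([-1.22018876e-03, -6.89935077e-04,  4.22331406e-05, -3.59686180e-03,
        3.90726228e-04, -8.93537081e-05, -2.17170082e-03]), 'tau': array([ 1.24966951e-03, -6.26748419e+01,  4.90574806e-02, -3.92428708e+01,
        1.62750960e-02,  7.18256240e-03,  1.74680383e-05]), 'position': array([ 0.25799237, -0.56890591,  0.23057309]), 'ee_rot': array([ 8.40543631e-01, -5.41743471e-01, -5.59922419e-04, -3.21199422e-04]), 'ft_force': array([ 0.68001028, -0.66103978,  0.14672666]), 'torque': array([-0.02189797, -0.03553835, -0.05895638]), 'grip_width': 1.0004902086926253}
```

View pics/top0.png

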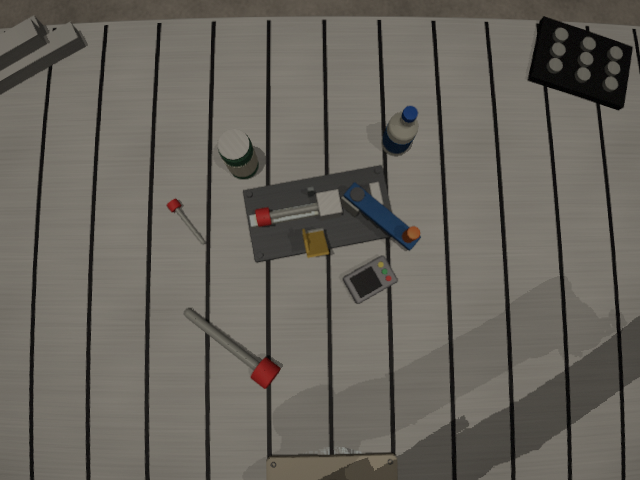

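View pics/side0.png

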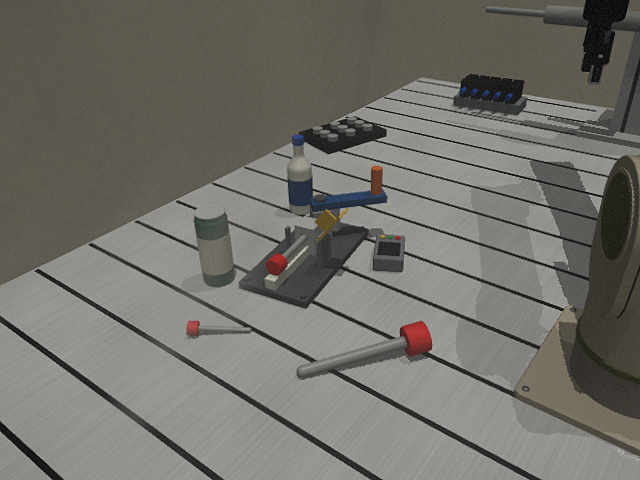

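Top view: the stand is at the centre (knob at (263,216), hub at (357,192), handle at (413,234), guard at (316,242)). Stand axes are nearly world-aligned. The can is at (240,155), the bottle at (400,130) and the pendant at (370,280). The other two red pins are decoys.

```bash
cat > m.py <<'E'
from h import *
def meas(n,f):
    z=np.load(f); p,d=z['p'],z['d']; c=(z['K'],z['D'],z['r'],z['t']); P=cloud(d,c); hsv=cv2.cvtColor(p,cv2.COLOR_BGR2HSV)
    return p,d,c,P,hsv
p,d,c,P,hsv=meas('top','top0.npz')
H,S,V=cv2.split(hsv); X,Y,Z=P[...,0],P[...,1],P[...,2]
roi=(np.mgrid[0:480,0:640][1]>220)&(np.mgrid[0:480,0:640][1]<430)&(np.mgrid[0:480,0:640][0]>90)&(np.mgrid[0:480,0:640][0]<310)
print('depth valid',(d>0).mean(), 'table z',np.median(Z[roi&(V>110)&(S<40)]))
def rep(name,m):
    m=m&(d>0)
    if m.sum()<5: print(name,'none');return
    q=P[m]; print(name,m.sum(),'med',np.median(q,0).round(4),'lo',np.percentile(q,3,0).round(4),'hi',np.percentile(q,97,0).round(4))
red=((H<6)|(H>174))&(S>170)&(V>70)&roi
org=(H>=6)&(H<16)&(S>150)&(V>90)&roi
yel=(H>=16)&(H<32)&(S>120)&roi
blu=(H>100)&(H<125)&(S>120)&roi
for n,m in [('red',red),('org',org),('yel',yel),('blu bar',blu&(Z<.11)),('can',roi&(Y>0.1)&(Z>.13)),('orgtop',org&(Z>.145))]: rep(n,m)
# plate
pl=(Z>.009)&(Z<.021)&(V<90)&roi
pl=cv2.morphologyEx(pl.astype(np.uint8),cv2.MORPH_OPEN,np.ones((3,3)))
k,lab,st,_=cv2.connectedComponentsWithStats(pl); i=1+np.argmax(st[1:,4]); vu=np.argwhere(lab>0)
W=plane(vu[:,::-1],c,.015)[:,:2]
print('rect',cv2.minAreaRect(W.astype(np.float32)), cv2.boxPoints(cv2.minAreaRect(W.astype(np.float32))))
# near block top: 
nb=(Z>.066)&(Z<.076)&(S<60)&(V>100)&roi; rep('blk',nb)
r=cv2.minAreaRect(plane(np.argwhere(nb)[:,::-1],c,.071)[:,:2].astype(np.float32)); print(r)
E
python3 m.py
```

```text
depth valid 0.9961067708333333 table z -7.040449281211845e-05
red 227 med [0.5327 0.1123 0.0626] lo [ 0.4265 -0.1051  0.0315] hi [0.5487 0.1239 0.0671]
org 127 med [ 0.4917 -0.1299  0.1496] lo [ 0.4834 -0.1393  0.1464] hi [ 0.5003 -0.1215  0.1522]
yel 561 med [0.4797 0.0225 0.1119] lo [ 0.4535 -0.0896  0.0156] hi [0.503  0.0413 0.1356]
blu bar 1395 med [ 0.5357 -0.0964  0.0952] lo [ 0.4796 -0.1379  0.0379] hi [ 0.6708 -0.0348  0.0986]
can 787 med [0.6399 0.1529 0.1394] lo [0.6173 0.131  0.1314] hi [0.6639 0.1728 0.1421]
orgtop 126 med [ 0.492  -0.13    0.1496] lo [ 0.4834 -0.1393  0.1466] hi [ 0.5003 -0.1215  0.1522]
rect ((0.5485163927078247, 0.014586657285690308), (0.13534659147262573, 0.2602735757827759), 10.035919189453125) [[ 0.4592002   0.13093907]
 [ 0.50455695 -0.125352  ]
 [ 0.6378326  -0.10176575]
 [ 0.59247583  0.15452531]]
blk 649 med [ 0.5608 -0.007   0.0708] lo [ 0.5375 -0.0888  0.0681] hi [0.5857 0.0154 0.074 ]
((0.5592476725578308, -0.027348123490810394), (0.059287238866090775, 0.13121189177036285), 21.984031677246094)
```

```bash
cat >> m.py <<'E'
print('-----')
th=np.deg2rad(10.04); ex=np.array([np.cos(th),np.sin(th)]); ey=np.array([-np.sin(th),np.cos(th)])
def comps(name,m,z,mn=60):
    k,lab,st,cen=cv2.connectedComponentsWithStats((m&(d>0)).astype(np.uint8))
    for i in range(1,k):
        if st[i,4]<mn: continue
        W=P[lab==i]; s=np.c_[W[:,:2]@ex,W[:,:2]@ey,W[:,2]]
        lo,hi=np.percentile(s,2,0),np.percentile(s,98,0)
        print(name,st[i,4],cen[i].round(0),'ex,ey,z lo',lo.round(4),'hi',hi.round(4),'mid',((lo+hi)/2).round(4))
print('plate ctr',np.array([.5485,.0146])@ex,np.array([.5485,.0146])@ey)
comps('blk',nb,.071); comps('red',red,0); comps('yel',yel,0); comps('hubdark',(Z>.074)&(Z<.085)&(S<100)&roi,0,20); 
comps('bluearm',blu&(Z>.085)&(Z<.103),0); comps('stop',(Z>.06)&(Z<.072)&(V<90)&roi,0,10)
comps('orgtop',org&(Z>.145),0)
comps('pend',(Z>.024)&(Z<.036)&roi,0); comps('bottle',roi&(X>.62)&(Y<0.05)&(Z>.03),0); comps('can',roi&(X>.58)&(Y>0.08)&(Z>.12),0)
vis=cv2.resize(p[140:300,220:440],None,fx=3.5,fy=3.5,interpolation=cv2.INTER_CUBIC); cv2.imwrite('pics/crop1.png',cv2.convertScaleAbs(vis,alpha=1.8))
E
python3 m.py | sed -n '/-----/,$p'
```

```text
-----
plate ctr 0.5426457272751883 -0.08124669020939768
blk 144 [376. 192.] ex,ey,z lo [ 0.5311 -0.1884  0.0681] hi [ 0.5661 -0.1744  0.074 ] mid [ 0.5486 -0.1814  0.0711]
blk 502 [329. 202.] ex,ey,z lo [ 0.5283 -0.1169  0.0674] hi [ 0.5671 -0.0809  0.0741] mid [ 0.5477 -0.0989  0.0708]
red 215 [263. 216.] ex,ey,z lo [0.5331 0.0071 0.0511] hi [0.5606 0.0286 0.0675] mid [0.5469 0.0179 0.0593]
yel 540 [315. 244.] ex,ey,z lo [ 0.4573 -0.0785  0.0127] hi [ 0.5008 -0.0444  0.1375] mid [ 0.4791 -0.0615  0.0751]
hubdark 48 [241. 167.] ex,ey,z lo [0.6298 0.0168 0.0744] hi [0.6431 0.0636 0.0848] mid [0.6364 0.0402 0.0796]
hubdark 54 [350. 203.] ex,ey,z lo [ 0.5241 -0.1446  0.0746] hi [ 0.5509 -0.1232  0.0833] mid [ 0.5375 -0.1339  0.0789]
hubdark 49 [315. 230.] ex,ey,z lo [ 0.5014 -0.0783  0.0746] hi [ 0.5072 -0.0519  0.0794] mid [ 0.5043 -0.0651  0.077 ]
bluearm 1124 [381. 216.] ex,ey,z lo [ 0.447  -0.2174  0.0882] hi [ 0.5615 -0.1304  0.099 ] mid [ 0.5043 -0.1739  0.0936]
stop 66 [394. 142.] ex,ey,z lo [ 0.6224 -0.2606  0.0604] hi [ 0.6568 -0.22    0.0716] mid [ 0.6396 -0.2403  0.066 ]
stop
[... 319 characters left out ...]
0.1372  0.0661]
orgtop 126 [413. 233.] ex,ey,z lo [ 0.453  -0.2229  0.1464] hi [ 0.47   -0.2046  0.1523] mid [ 0.4615 -0.2137  0.1493]
pend 196 [296. 216.] ex,ey,z lo [ 0.5381 -0.0784  0.0248] hi [0.5451 0.0038 0.0356] mid [ 0.5416 -0.0373  0.0302]
pend 72 [253. 220.] ex,ey,z lo [0.5384 0.0319 0.0275] hi [0.5577 0.0426 0.0359] mid [0.548  0.0373 0.0317]
pend 1445 [370. 279.] ex,ey,z lo [ 0.3747 -0.1874  0.0259] hi [ 0.4387 -0.1064  0.034 ] mid [ 0.4067 -0.1469  0.03  ]
bottle 1187 [401. 130.] ex,ey,z lo [ 0.6228 -0.2657  0.035 ] hi [ 0.666  -0.2204  0.1713] mid [ 0.6444 -0.2431  0.1031]
can 892 [235. 146.] ex,ey,z lo [0.6323 0.0146 0.1229] hi [0.6817 0.0601 0.1423] mid [0.657  0.0374 0.1326]
```

View pics/crop1.png

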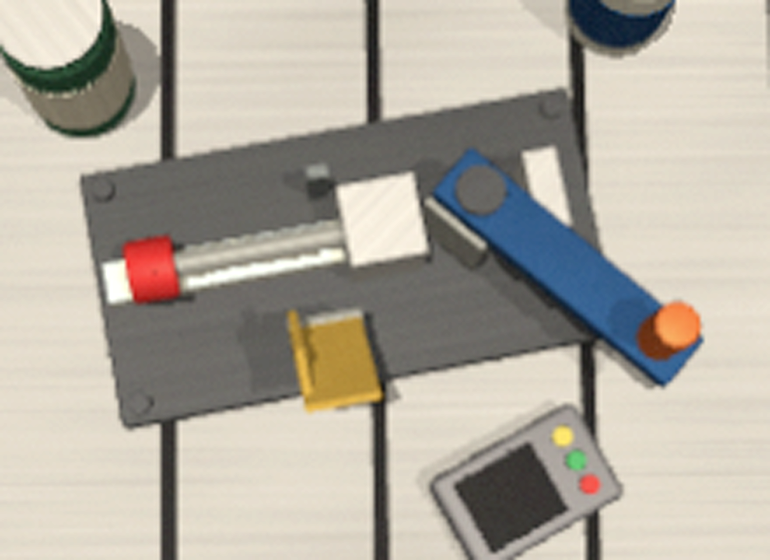

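The crop shows the stand clearly. Stand yaw is about 10.04° and its origin is about (0.565,-0.048). The handle is at stand (-86,-68), so q≈0.90. Knob end is at y≈175. I'll turn the tool so that tool x = stand -y and tool y = stand -x.

servo_tool([
  [[0,0,0],0.125,8.54],
  [[0,0,0],0.125,8.54],
  [[-2.8,-2.2,0],0,8.54],
  [[-2.8,-2.2,0],0,8.54],
  [[-2.8,-2.2,0],0,8.54],
  [[-2.8,-2.2,0],0,8.54],
  [[-2.8,-2.2,0],0,8.54],
  [[-2.8,-2.2,0],0,8.54],
  [[-2.8,-2.2,0],0,8.54],
  [[-2.8,-2.2,0],0,8.54],
  [[-2.8,-2.2,0],0,8.54],
  [[-2.8,-2.2,0],0,8.54],
], force=40)

```text
clock: 1.1
position: [0.4284, -0.2495, 0.2245]
ee_rot: [0.757, -0.653, -0.005, 0.001]
ft_force: [0.3, -0.0, 0.3]
grip_width: 0.998
```

```bash
cat >> h.py <<'E'
TH=np.deg2rad(10.04); EX=np.array([np.cos(TH),np.sin(TH)]); EY=np.array([-np.sin(TH),np.cos(TH)])
O=np.array([.5475,-.146])
def S(w): w=np.asarray(w); return np.concatenate([np.stack([w[...,:2]@EX-O[0],w[...,:2]@EY-O[1]],-1),w[...,2:]],-1)*1000
def Wd(s): s=np.asarray(s,float)/1000; return np.concatenate([(s[...,:1]+O[0])*EX+(s[...,1:2]+O[1])*EY,s[...,2:]],-1)
def st():
    o=telemetry.get_obs(); M=R.from_quat(o['ee_rot']).as_matrix(); f=o['ft_force']
    print('t',round(o['clock'],2),'stand mm',S(o['position']).round(1),'toolx-yaw vs -sy deg',round(np.degrees(np.arctan2(M[1,0],M[0,0]))-(-90+10.04),2),'tilt',M[:,2].round(3),'F stand',np.r_[f[:2]@EX,f[:2]@EY,f[2]].round(1),'grip',round(o['grip_width']*85,1))
E
python3 -c "
from h import *; st()"
```

```text
t 1.1 stand mm [-169.2 -174.4  224.5] toolx-yaw vs -sy deg -1.6 tilt [-0.01   0.005 -1.   ] F stand [ 0.3 -0.   0.3] grip 84.8
```

servo_tool([
  [[-2.7,-2.1,0],-0.02,8.54],
  [[-2.7,-2.1,0],0,8.54],
  [[-2.7,-2.1,0],0,8.54],
  [[-2,-1.5,0],0,8.54],
  [[0,0,0],0,8.54],
  [[0,0,0],0,8.54],
])

```text
clock: 1.6
position: [0.4929, -0.1216, 0.2235]
ee_rot: [0.768, -0.64, -0.006, 0.001]
ft_force: [-1.0, -0.3, -0.4]
grip_width: 0.997
```

```bash
python3 -c "
from h import *; st()"
```

```text
t 1.6 stand mm [-83.3 -59.7 223.5] toolx-yaw vs -sy deg 0.31 tilt [-0.011  0.007 -1.   ] F stand [-1.  -0.1 -0.4] grip 84.8
```

servo_tool([
  [[0.4,0.14,2],0,8.54],
  [[0.4,0.13,2],0,8.54],
  [[0,0,2],0,8.54],
  [[0,0,2],0,8.54],
  [[0,0,1.7],0,8.54],
  [[0,0,1.2],0,8.54],
  [[0,0,0.6],0,8.54],
  [[0,0,0],0,8.54],
])

```text
clock: 2.27
position: [0.4871, -0.1369, 0.103]
ee_rot: [0.766, -0.643, -0.006, 0.002]
ft_force: [-0.6, 0.1, 0.5]
grip_width: 0.997
```

```bash
python3 -c "
from h import *; st()"
```

```text
t 2.27 stand mm [-91.7 -73.7 103. ] toolx-yaw vs -sy deg -0.14 tilt [-0.012  0.005 -1.   ] F stand [-0.5  0.2  0.5] grip 84.8
```

servo_tool([
  [[-0.5,-0.5,-0.3],0,8.54],
  [[0,0,0],0,8.54],
  [[0,0,0],0,2],
  [[0,0,0],0,1.5],
  [[0,0,0],0,1.5],
  [[0,0,0],0,1.5],
  [[0,0,0],0,1.5],
  [[0,0,0],0,1.5],
  [[0,0,0],0,1.5],
  [[0,0,0],0,1.5],
], force=30)

```text
clock: 3.1
position: [0.4937, -0.1318, 0.1103]
ee_rot: [0.765, -0.644, -0.004, 0.001]
ft_force: [0.8, 0.7, 0.1]
grip_width: 0.25
```

```bash
python3 -c "
from h import *; st()"
```

```text
t 3.1 stand mm [-84.4 -69.8 110.3] toolx-yaw vs -sy deg -0.19 tilt [-0.007  0.003 -1.   ] F stand [0.9 0.6 0.1] grip 21.2
```

servo_tool([
  [[0.47,-0.43,0],0,1.5],
  [[0.47,-0.43,0],0,1.5],
  [[0.43,-0.5,0],0,1.5],
  [[0.43,-0.5,0],0,1.5],
  [[0.37,-0.55,0],0,1.5],
  [[0.36,-0.55,0],0,1.5],
  [[0.3,-0.59,0],0,1.5],
  [[0.3,-0.59,0],0,1.5],
  [[0,0,0],0,1.5],
])

```text
clock: 3.85
position: [0.539, -0.1524, 0.1103]
ee_rot: [0.768, -0.64, -0.008, 0.003]
ft_force: [-1.3, 0.8, 2.1]
grip_width: 0.251
```

```bash
python3 -c "
from h import *; st()"
```

```text
t 3.85 stand mm [-43.3 -98.  110.3] toolx-yaw vs -sy deg 0.31 tilt [-0.017  0.006 -1.   ] F stand [-1.1  1.   2.1] grip 21.3
```

servo_tool([
  [[0.25,-0.61,0],0,1.5],
  [[0.2,-0.61,0],0,1.5],
  [[0.15,-0.64,0],0,1.5],
  [[0.15,-0.64,0],0,1.5],
  [[0.08,-0.65,0],0,1.5],
  [[0.07,-0.65,0],0,1.5],
  [[0,-0.5,0],0,1.5],
  [[0,0,0],0,1.5],
  [[0,0,0],0,1.5],
])

```text
clock: 4.6
position: [0.5842, -0.1547, 0.1103]
ee_rot: [0.768, -0.64, -0.01, 0.005]
ft_force: [-5.0, 1.3, 6.0]
grip_width: 0.252
```

```bash
python3 -c "
from h import *; st()
p,d,c=grab('top'); cv2.imwrite('pics/top1.png',cv2.convertScaleAbs(cv2.resize(p[120:280,240:450],None,fx=3.5,fy=3.5),alpha=1.8))"
```

```text
t 4.6 stand mm [   0.8 -108.2  110.3] toolx-yaw vs -sy deg 0.33 tilt [-0.021  0.004 -1.   ] F stand [-4.7  2.2  6. ] grip 21.4
```

servo_tool([
  [[0,0,0],0,5],
  [[0,0,0],0,7],
  [[0,0,0],0,8.5],
  [[0,0,-1],0,8.5],
  [[0,0,-2],0,8.5],
  [[0,0,-3],0,8.5],
  [[0,0,-3],0,8.5],
  [[0,0,-3],0,8.5],
  [[0,4,0],0,8.5],
  [[0,4,0],0,8.5],
  [[0,4,0],0,8.5],
  [[0,2,0],0,8.5],
])

```text
clock: 5.65
position: [0.4485, -0.18, 0.2423]
ee_rot: [0.768, -0.64, -0.008, 0.002]
ft_force: [-0.3, -1.1, -0.5]
grip_width: 0.998
```

```bash
cat > look.py <<'E'
from h import *
import sys
st(); p,d,c=grab('top'); P=S(cloud(d,c)); hsv=cv2.cvtColor(p,cv2.COLOR_BGR2HSV); H,Sa,V=cv2.split(hsv)
X,Y,Z=P[...,0],P[...,1],P[...,2]
cv2.imwrite(f'pics/{sys.argv[1]}.png',cv2.convertScaleAbs(cv2.resize(p[120:280,240:450],None,fx=3.5,fy=3.5),alpha=1.8))
def rep(n,m):
    m=m&(d>0)
    if m.sum()>8:
        q=P[m]; lo,hi=np.percentile(q,2,0),np.percentile(q,98,0); print(n,m.sum(),lo.round(1),hi.round(1),'mid',((lo+hi)/2).round(1))
box=(abs(X)<130)&(Y>-200)&(Y<230)
org=(H>=6)&(H<16)&(Sa>150)&(V>70)&box&(Z>144)&(Z<155); rep('handle',org)
bar=(H>100)&(H<125)&(Sa>120)&(Z>88)&(Z<102)&(abs(X)<130)&(Y<40)&(Y>-135); rep('bar',bar)
if bar.sum()>50:
    r=cv2.minAreaRect(P[bar][:,:2].astype(np.float32)); print('bar rect',r)
rep('knob',((H<6)|(H>174))&(Sa>170)&(V>70)&(abs(X)<25)&(Y>60)&(Y<190))
rep('guard',(H>=16)&(H<32)&(Sa>120)&(Y>55)&(Y<110)&(abs(X)<130)&(Z>60))
rep('bottle cap',(H>100)&(H<125)&(Z>160)&(Z<175)&(X>70)); rep('can top',(Z>134)&(Z<146)&(X>70)&(X<150)&(Y>130)&(Y<240))
rep('pend',(Z>27)&(Z<33)&(X<-90)&(X>-190)&(abs(Y)<60))
E
python3 look.py top2
```

```text
t 5.65 stand mm [-137.2 -109.4  242.3] toolx-yaw vs -sy deg 0.4 tilt [-0.015  0.006 -1.   ] F stand [-0.5 -1.1 -0.5] grip 84.8
handle 131 [ -17.1 -117.6  145.9] [  2.1 -99.2 152.5] mid [  -7.5 -108.4  149.2]
bar 1073 [ -20.5 -118.3   91.4] [11.7 16.3 99.2] mid [ -4.4 -51.   95.3]
bar rect ((-4.045376300811768, -53.67174530029297), (143.9766845703125, 29.14291763305664), 85.833984375)
knob 209 [-14.5 153.2  51.3] [ 13.1 174.4  66.6] mid [ -0.7 163.8  58.9]
guard 517 [-90.2  67.9  79.1] [-47.2 101.5 136.9] mid [-68.7  84.7 108. ]
bottle cap 192 [  90.2 -111.4  161.9] [111.6 -89.2 173. ] mid [ 100.9 -100.3  167.5]
can top 783 [ 87.9 163.1 136.6] [134.3 209.5 142.6] mid [111.1 186.3 139.6]
pend 1243 [-172.5  -41.3   27.3] [-109.8   38.8   32.7] mid [-141.1   -1.3   30. ]
```

The handle rolled along the pads, leaving q≈0.07. I'll regrasp it and nudge about 8 mm.

servo_tool([
  [[0,-3.6,0],0,8.5],
  [[0,-3.6,0],0,8.5],
  [[0,-3.6,0],0,8.5],
  [[0,-2.2,0],0,8.5],
  [[0,0,0],0,8.5],
  [[0,0,2.5],0,8.5],
  [[0,0,2.5],0,8.5],
  [[0,0,2.5],0,8.5],
  [[0,0,2.5],0,8.5],
  [[0,0,2],0,8.5],
  [[0,0,1],0,8.5],
  [[0,0,0],0,8.5],
])

```text
clock: 6.7
position: [0.5771, -0.1616, 0.1174]
ee_rot: [0.764, -0.645, -0.001, 0.001]
ft_force: [-0.4, 0.2, 1.6]
grip_width: 0.992
```

```bash
python3 -c "
from h import *; st()"
```

```text
t 6.7 stand mm [  -7.4 -113.8  117.4] toolx-yaw vs -sy deg -0.33 tilt [-0.003 -0.001 -1.   ] F stand [-0.4  0.3  1.6] grip 84.3
```

servo_tool([
  [[-0.5,0,0.6],0,8.5],
  [[0,0,0],0,3],
  [[0,0,0],0,1.5],
  [[0,0,0],0,1.5],
  [[0,0,0],0,1.5],
  [[0,0,0],0,1.5],
  [[0,0,0],0,1.5],
  [[0,0,0],0,1.5],
  [[0,0,0],0,1.5],
], force=30)

```text
clock: 7.45
position: [0.5787, -0.156, 0.1172]
ee_rot: [0.764, -0.645, 0.003, -0.0]
ft_force: [-0.2, -0.4, -2.4]
grip_width: 0.248
```

```bash
python3 -c "
from h import *; st()"
```

```text
t 7.45 stand mm [  -4.9 -108.5  117.2] toolx-yaw vs -sy deg -0.32 tilt [ 0.004 -0.003 -1.   ] F stand [-0.3 -0.3 -2.4] grip 21.1
```

servo_tool([
  [[0,-0.4,0],0,1.5],
  [[0,-0.4,0],0,1.5],
  [[0,0,0],0,1.5],
  [[0,0,0],0,1.5],
])

```text
clock: 7.78
position: [0.5862, -0.1548, 0.1172]
ee_rot: [0.765, -0.645, 0.002, 0.001]
ft_force: [-1.5, 0.6, 0.1]
grip_width: 0.248
```

```bash
python3 look.py top3
```

```text
t 7.78 stand mm [   2.7 -108.7  117.2] toolx-yaw vs -sy deg -0.31 tilt [ 0.001 -0.003 -1.   ] F stand [-1.4  0.9  0.1] grip 21.1
handle 10 [  -9.5 -112.1  147.9] [  -6.5 -104.9  151.2] mid [  -8.  -108.5  149.5]
bar 963 [ -14.3 -119.7   91.3] [13.4 16.6 99.1] mid [ -0.5 -51.6  95.2]
bar rect ((-0.20553874969482422, -53.84893035888672), (143.8512725830078, 29.67253303527832), 89.5901870727539)
knob 208 [-14.5 153.3  49.9] [ 12.9 174.8  66.7] mid [ -0.8 164.1  58.3]
guard 517 [-90.2  67.8  78.8] [-47.2 101.5 136.7] mid [-68.7  84.6 107.7]
bottle cap 197 [  90.  -111.4  161.6] [111.2 -89.1 172.7] mid [ 100.6 -100.2  167.2]
can top 780 [ 87.9 163.  136.4] [134.4 209.6 142.8] mid [111.1 186.3 139.6]
pend 1265 [-172.8  -41.1   27.3] [-109.8   38.6   32.7] mid [-141.3   -1.3   30. ]
```

servo_tool([
  [[0,0,0],0,5],
  [[0,0,0],0,7],
  [[0,0,0],0,8.5],
  [[0,0,-1],0,8.5],
  [[0,0,-2.5],0,8.5],
  [[0,0,-3],0,8.5],
  [[0,0,-3],0,8.5],
  [[0,0,-2.5],0,5],
  [[-3.8,0,0],0,2],
  [[-3.8,0,0],0,0],
  [[-3.8,0,0],0,0],
  [[-3.8,0,0],0,0],
])

```text
clock: 8.83
position: [0.5622, -0.0118, 0.2496]
ee_rot: [0.758, -0.652, 0.007, -0.001]
ft_force: [1.2, 0.5, -0.0]
grip_width: 0.294
```

servo_tool([
  [[-3.8,0,0],0,0],
  [[-3.8,0,0],0,0],
  [[-3.8,0,0],0,0],
  [[-2,0,0],0,0],
  [[0,0,0],0,0],
])

```text
clock: 9.25
position: [0.5384, 0.1361, 0.2552]
ee_rot: [0.761, -0.648, 0.009, -0.004]
ft_force: [-0.3, 0.5, 0.1]
grip_width: 0.003
```

```bash
python3 look.py top4
```

```text
t 9.25 stand mm [  6.4 186.1 255.2] toolx-yaw vs -sy deg -0.85 tilt [ 0.019 -0.005 -1.   ] F stand [-0.2  0.5  0.1] grip 0.3
handle 120 [  -9.1 -117.5  147.1] [   8.8 -100.1  152.3] mid [-1.000e-01 -1.088e+02  1.497e+02]
bar 1075 [ -14.4 -119.6   91.6] [13.7 16.5 99.1] mid [ -0.4 -51.5  95.3]
bar rect ((-0.07597541809082031, -53.92669677734375), (29.786479949951172, 143.7941131591797), 0.09118831157684326)
guard 514 [-90.2  68.3  79.6] [-47.1 101.5 137.5] mid [-68.7  84.9 108.6]
bottle cap 194 [  90.2 -111.4  161.4] [111.3 -89.4 173.2] mid [ 100.8 -100.4  167.3]
pend 1293 [-172.8  -41.2   27.2] [-109.6   38.9   32.8] mid [-141.2   -1.2   30. ]
```

servo_tool([
  [[-2.8,0.7,0],0,0],
  [[0,0,3.5],0,0],
  [[0,0,3.5],0,0],
  [[0,0,3.5],0,0],
  [[0,0,3.5],0,0],
  [[0,0,3],0,0],
  [[0,0,2],0,0],
  [[0,0,0],0,0],
])

```text
clock: 9.97
position: [0.5398, 0.1493, 0.0649]
ee_rot: [0.757, -0.653, 0.016, -0.007]
ft_force: [-0.5, 0.1, 0.1]
grip_width: -0.0
```

```bash
python3 -c "
from h import *; st()"
```

```text
t 9.97 stand mm [ 10.  198.9  64.9] toolx-yaw vs -sy deg -1.67 tilt [ 0.034 -0.009 -0.999] F stand [-0.5  0.2  0.1] grip -0.0
```

servo_tool([
  [[-0.3,0.5,0],-0.03,0],
  [[0,0.5,1],0,0],
  [[0,0.1,0.8],0,0],
  [[0,0,0],0,0],
  [[0,0,0],0,0],
])

```text
clock: 10.38
position: [0.5314, 0.1472, 0.0497]
ee_rot: [0.766, -0.643, 0.018, -0.008]
ft_force: [-0.2, -0.9, 0.0]
grip_width: -0.001
```

```bash
python3 -c "
from h import *; st()
p,d,c=grab('side'); cv2.imwrite('pics/side1.png',cv2.convertScaleAbs(cv2.resize(p[120:360,180:460],None,fx=2.4,fy=2.4),alpha=1.6))"
```

```text
t 10.38 stand mm [  1.4 198.3  49.7] toolx-yaw vs -sy deg -0.04 tilt [ 0.039 -0.01  -0.999] F stand [-0.3 -0.8  0. ] grip -0.1
```

View pics/side1.png

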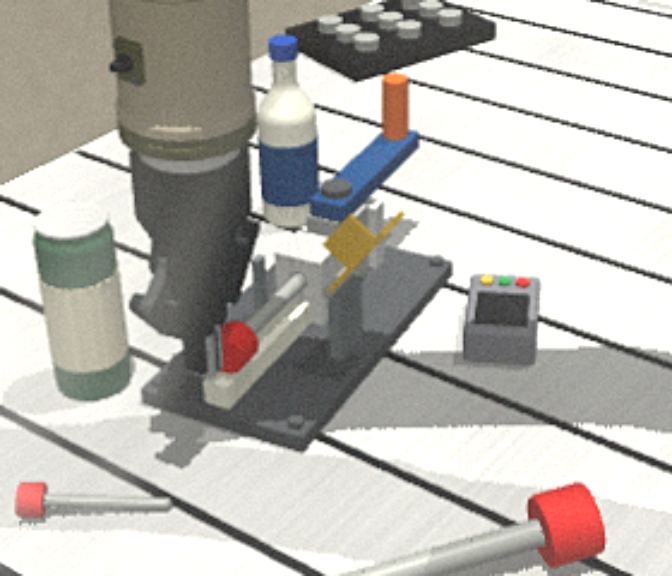

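servo_tool([
  [[0.3,0.1,0.5],0,0],
  [[0.7,0.05,0],0,0],
  [[0.7,0,0],0,0],
  [[0.7,0,0],0,0],
  [[0.7,0,0],0,0],
  [[0.7,0,0],0,0],
  [[0.7,0,0],0,0],
  [[0.5,0,0],0,0],
  [[0.5,0,0],0,0],
  [[0,0,0],0,0],
])

```text
clock: 11.27
position: [0.5423, 0.0861, 0.0473]
ee_rot: [0.765, -0.643, 0.019, -0.01]
ft_force: [0.7, 0.7, -0.4]
grip_width: 0.003
```

```bash
python3 look.py top5
```

```text
t 11.27 stand mm [  1.6 136.2  47.3] toolx-yaw vs -sy deg -0.13 tilt [ 0.042 -0.01  -0.999] F stand [ 0.9  0.6 -0.4] grip 0.2
handle 119 [  -8.8 -117.   146.8] [   8.5 -100.3  152.3] mid [  -0.2 -108.7  149.5]
bar 1077 [ -14.3 -119.3   91.7] [13.6 16.4 98.8] mid [ -0.4 -51.5  95.2]
bar rect ((-0.4043159484863281, -53.81208038330078), (143.63095092773438, 29.913043975830078), 89.85541534423828)
bottle cap 193 [  90.  -111.3  161.5] [111.6 -89.3 172.6] mid [ 100.8 -100.3  167. ]
can top 301 [111.5 167.7 136.8] [135.6 210.5 142.2] mid [123.5 189.1 139.5]
pend 659 [-161.7  -43.2   27.3] [-107.4    4.5   32.7] mid [-134.6  -19.3   30. ]
```

servo_tool([
  [[0.5,0.05,0],0,0],
  [[0.5,0.05,0],0,0],
  [[0.5,0,0],0,0],
  [[0.5,0,0],0,0],
  [[0.3,0,0],0,0],
  [[0.3,0,0],0,0],
  [[0.2,0,0],0,0],
  [[0,0,0],0,0],
])

```text
clock: 11.98
position: [0.5463, 0.0573, 0.0478]
ee_rot: [0.766, -0.642, 0.019, -0.01]
ft_force: [0.7, 0.6, -0.8]
grip_width: 0.001
```

```bash
python3 -c "
from h import *; st()"
```

```text
t 11.98 stand mm [  0.4 107.2  47.8] toolx-yaw vs -sy deg -0.01 tilt [ 0.042 -0.009 -0.999] F stand [ 0.7  0.5 -0.8] grip 0.1
```

servo_tool([
  [[0.25,0,0],0,0],
  [[0.25,0,0],0,0],
  [[0.25,0,0],0,0],
  [[0,0,0],0,0],
])

```text
clock: 12.32
position: [0.5467, 0.0557, 0.0479]
ee_rot: [0.768, -0.64, 0.017, -0.012]
ft_force: [0.9, 0.1, -0.9]
grip_width: 0.001
```

```bash
python3 -c "
from h import *; st()"
```

```text
t 12.32 stand mm [  0.5 105.6  47.9] toolx-yaw vs -sy deg 0.29 tilt [ 0.041 -0.002 -0.999] F stand [ 0.9 -0.  -0.9] grip 0.1
```

servo_tool([
  [[0.3,0,0],0,0],
  [[0.4,0,0],0,0],
  [[0.4,0,0],0,0],
])

```text
clock: 12.57
position: [0.5467, 0.0549, 0.048]
ee_rot: [0.77, -0.637, 0.012, -0.016]
ft_force: [-4.6, 15.2, 1.1]
grip_width: -0.002
```

```bash
python3 -c "
from h import *; st()
p,d,c=grab('side'); cv2.imwrite('pics/side2.png',cv2.convertScaleAbs(cv2.resize(p[170:310,210:410],None,fx=3.6,fy=3.6,interpolation=2),alpha=1.6))"
```

```text
t 12.57 stand mm [  0.4 104.7  48. ] toolx-yaw vs -sy deg 0.78 tilt [ 0.039  0.009 -0.999] F stand [-1.8 15.7  1.1] grip -0.2
```

View pics/side2.png

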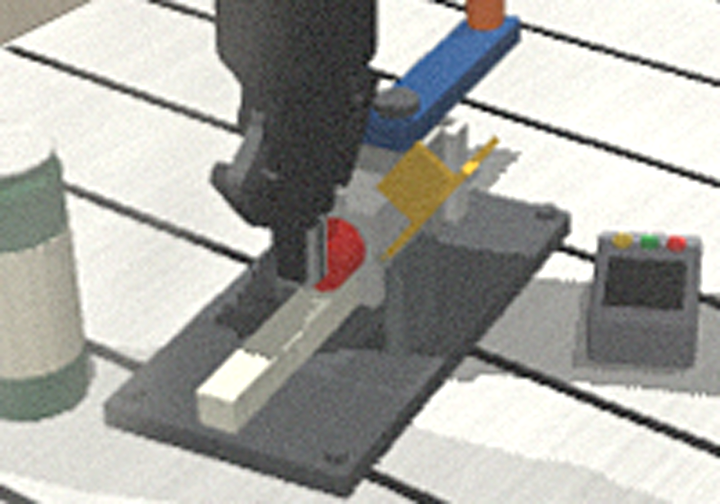

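The knob is hard against the block: the tool stopped at 104.7, about where home should be, with 16 N. I'll back off, lift and verify.

servo_tool([
  [[-1,0,0],0,0],
  [[-2,0,0],0,0],
  [[-2,0,0],0,0],
  [[0,0,-2],0,0],
  [[0,0,-4],0,0],
  [[0,0,-4],0,0],
  [[0,0,-4],0,0],
  [[0,0,-4],0,0],
  [[0,0,-3],0,0],
  [[-3,0,0],0,0],
  [[-4,0,0],0,0],
  [[-4,0,0],0,0],
])

```text
clock: 13.62
position: [0.5098, 0.204, 0.2685]
ee_rot: [0.765, -0.644, 0.015, -0.014]
ft_force: [1.2, 0.8, -0.7]
grip_width: -0.002
```

```bash
python3 look.py top6
```

```text
t 13.62 stand mm [ -9.9 258.  268.5] toolx-yaw vs -sy deg -0.21 tilt [ 0.041  0.001 -0.999] F stand [ 1.3  0.6 -0.7] grip -0.2
handle 124 [  -9.3 -117.2  146.6] [  8.7 -99.3 152.8] mid [  -0.3 -108.3  149.7]
bar 1080 [ -14.4 -119.1   91.3] [13.4 16.4 99.3] mid [ -0.5 -51.3  95.3]
bar rect ((-0.23769092559814453, -54.05731964111328), (143.9370574951172, 30.140853881835938), 89.58219146728516)
knob 218 [-15.   68.4  49.8] [12.7 89.7 67.4] mid [-1.1 79.  58.6]
guard 516 [-90.3  68.1  79.8] [-47.2 101.5 136.9] mid [-68.7  84.8 108.3]
bottle cap 195 [  89.9 -111.5  161.3] [111.4 -89.2 172.3] mid [ 100.6 -100.3  166.8]
can top 787 [ 87.8 162.9 136.5] [134.6 209.6 142.4] mid [111.2 186.3 139.4]
pend 1267 [-172.8  -41.3   27.4] [-109.5   38.8   32.7] mid [-141.2   -1.2   30.1]
```

View pics/top6.png

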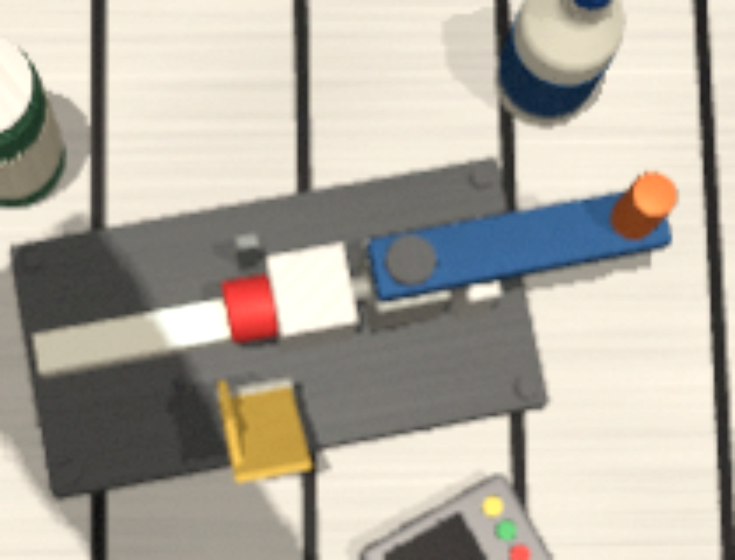

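The knob's outer end measures y 89.7, flush with the block, and the arm is aligned. Next is the guard: edge near x -88, z 137. I'll go behind it.

servo_tool([
  [[2.9,1.8,0],0,0],
  [[2.9,1.8,0],0,0],
  [[2.9,1.8,0],0,0],
  [[2.9,1.8,0],0,0],
  [[2.9,1.8,0],0,0],
  [[2.9,1.8,0],0,0],
  [[0,0,0],0,0],
  [[0,0,0],0,0],
])

```text
clock: 14.33
position: [0.4271, 0.0204, 0.2635]
ee_rot: [0.772, -0.636, 0.014, -0.016]
ft_force: [-0.3, 0.8, 0.3]
grip_width: -0.001
```

```bash
python3 -c "
from h import *; st()"
```

```text
t 14.33 stand mm [-123.4   91.7  263.5] toolx-yaw vs -sy deg 1.02 tilt [ 0.041  0.007 -0.999] F stand [-0.2  0.8  0.3] grip -0.1
```

servo_tool([
  [[0.4,0.4,2],0.017,0],
  [[0.3,0.3,3],0,0],
  [[0,0.1,3],0,0],
  [[0,0,3],0,0],
  [[0,0,2.5],0,0],
  [[0,0,1],0,0],
  [[0,0,0],0,0],
  [[0,0,0],0,0],
])

```text
clock: 15.0
position: [0.4293, 0.0157, 0.1148]
ee_rot: [0.768, -0.641, 0.017, -0.017]
ft_force: [0.0, 0.3, 0.5]
grip_width: 0.002
```

```bash
python3 look.py top7
```

```text
t 15.0 stand mm [-122.    86.6  114.8] toolx-yaw vs -sy deg 0.27 tilt [ 0.047  0.005 -0.999] F stand [0.1 0.2 0.5] grip 0.2
handle 120 [  -9.1 -117.7  147. ] [   8.7 -100.1  153.5] mid [  -0.2 -108.9  150.3]
bar 1082 [ -14.3 -119.3   91.4] [13.7 16.4 99. ] mid [ -0.3 -51.4  95.2]
bar rect ((-0.17474842071533203, -53.86627197265625), (143.68959045410156, 30.27009391784668), 89.70896911621094)
knob 216 [-14.8  68.4  53.3] [12.9 89.7 67.1] mid [-1.  79.  60.2]
bottle cap 196 [  90.  -111.3  161.3] [111.4 -89.3 172. ] mid [ 100.7 -100.3  166.7]
can top 786 [ 87.3 163.  136.3] [134.6 209.6 142.4] mid [111.  186.3 139.4]
pend 127 [-156.4  -46.8   27.2] [-109.9  -31.9   32.8] mid [-133.1  -39.3   30. ]
```

servo_tool([
  [[0.2,-0.4,0],0,0],
  [[0,-0.4,0],0,0],
  [[0,-0.4,0],0,0],
  [[0,-0.4,0],0,0],
  [[0,-0.4,0],0,0],
  [[0,-0.35,0],0,0],
  [[0,-0.35,-0.05],0,0],
  [[0,-0.35,-0.1],0,0],
  [[0,-0.35,-0.1],0,0],
  [[0,-0.35,-0.1],0,0],
  [[0,-0.35,-0.1],0,0],
  [[0,-0.35,-0.1],0,0],
])

```text
clock: 16.05
position: [0.4799, 0.0223, 0.1278]
ee_rot: [0.767, -0.641, 0.019, -0.018]
ft_force: [-0.6, 0.9, -1.1]
grip_width: -0.003
```

```bash
python3 -c "
from h import *; st()"
```

```text
t 16.05 stand mm [-71.1  84.2 127.8] toolx-yaw vs -sy deg 0.24 tilt [ 0.053  0.003 -0.999] F stand [-0.5  1.  -1.1] grip -0.2
```

servo_tool([
  [[0,-0.36,0.05],0,0],
  [[0,-0.36,0.05],0,0],
  [[0,-0.36,0.05],0,0],
  [[0,-0.36,0.1],0,0],
  [[0,-0.36,0.1],0,0],
  [[0,-0.36,0.1],0,0],
  [[0,-0.36,0.1],0,0],
  [[0,-0.25,0.1],0,0],
  [[0,-0.25,0.1],0,0],
  [[0,-0.25,0.1],0,0],
  [[0,-0.25,0.1],0,0],
])

```text
clock: 16.97
position: [0.5196, 0.0294, 0.1197]
ee_rot: [0.767, -0.641, 0.02, -0.019]
ft_force: [-1.6, 0.5, -0.1]
grip_width: 0.002
```

```bash
python3 -c "
from h import *; st()
p,d,c=grab('side'); cv2.imwrite('pics/side3.png',cv2.convertScaleAbs(cv2.resize(p[170:310,210:410],None,fx=3.6,fy=3.6,interpolation=2),alpha=1.6))"
```

```text
t 16.97 stand mm [-30.8  84.3 119.7] toolx-yaw vs -sy deg 0.24 tilt [ 0.054  0.004 -0.999] F stand [-1.5  0.8 -0.1] grip 0.2
```

View pics/side3.png

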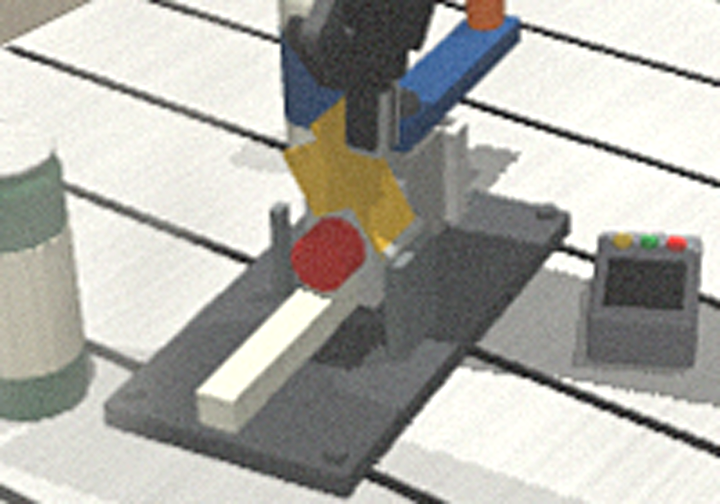

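servo_tool([
  [[0,-0.2,0.15],0,0],
  [[0,-0.2,0.16],0,0],
  [[0,-0.2,0.17],0,0],
  [[0,-0.18,0.18],0,0],
  [[0,-0.17,0.18],0,0],
  [[0,-0.16,0.18],0,0],
  [[0,-0.15,0.18],0,0],
  [[0,-0.14,0.18],0,0],
  [[0,-0.13,0.18],0,0],
  [[0,-0.12,0.18],0,0],
  [[0,-0.12,0.18],0,0],
])

```text
clock: 17.93
position: [0.541, 0.0332, 0.1001]
ee_rot: [0.767, -0.641, 0.02, -0.02]
ft_force: [-1.2, 0.5, -0.0]
grip_width: -0.0
```

```bash
python3 -c "
from h import *; st()"
```

```text
t 17.93 stand mm [ -9.   84.4 100.1] toolx-yaw vs -sy deg 0.23 tilt [ 0.056  0.004 -0.998] F stand [-1.1  0.7 -0. ] grip -0.0
```

servo_tool([
  [[0,-0.06,0.15],0,0],
  [[0,-0.06,0.15],0,0],
  [[0,-0.05,0.15],0,0],
  [[0,-0.05,0.15],0,0],
  [[0,-0.04,0.14],0,0],
  [[0,-0.04,0.14],0,0],
  [[0,-0.03,0.13],0,0],
  [[0,-0.03,0.13],0,0],
  [[0,-0.02,0.12],0,0],
  [[0,-0.02,0.12],0,0],
  [[0,-0.02,0.12],0,0],
])

```text
clock: 18.85
position: [0.5473, 0.0343, 0.084]
ee_rot: [0.767, -0.641, 0.021, -0.02]
ft_force: [0.4, 0.2, 1.5]
grip_width: -0.001
```

```bash
python3 -c "
from h import *; st()"
```

```text
t 18.85 stand mm [-2.6 84.4 84. ] toolx-yaw vs -sy deg 0.24 tilt [ 0.058  0.004 -0.998] F stand [0.4 0.2 1.5] grip -0.1
```

servo_tool([
  [[0,0,0.1],0,0],
  [[0,0,0.1],0,0],
  [[0,0,0.1],0,0],
  [[0,0,0.1],0,0],
  [[0,0,0.1],0,0],
  [[0,0,0.1],0,0],
])

```text
clock: 19.35
position: [0.5477, 0.0344, 0.0773]
ee_rot: [0.767, -0.641, 0.021, -0.02]
ft_force: [-0.1, 0.9, 1.1]
grip_width: 0.005
```

servo_tool([
  [[0,0,0.1],0,0],
  [[0,0,0.1],0,0],
  [[0,0,0.1],0,0],
])

```text
clock: 19.6
position: [0.548, 0.0344, 0.0742]
ee_rot: [0.767, -0.641, 0.021, -0.02]
ft_force: [-3.9, 1.1, 12.4]
grip_width: 0.002
```

```bash
python3 -c "
from h import *; st()"
```

```text
t 19.6 stand mm [-1.9 84.3 74.2] toolx-yaw vs -sy deg 0.24 tilt [ 0.058  0.005 -0.998] F stand [-3.7  1.8 12.4] grip 0.1
```

Contact force rose to 12 N at the stop height, so the guard is down. Retreating to verify.

servo_tool([
  [[0,0,-0.5],0,0],
  [[0,0,-2],0,0],
  [[0,0,-4],0,0],
  [[0,0,-4],0,0],
  [[0,0,-4],0,0],
  [[0,0,-3],0,0],
  [[-3,1.5,0],0,0],
  [[-4,1.5,0],0,0],
  [[-4,1.5,0],0,0],
  [[-4,1.5,0],0,0],
  [[-2,1,0],0,0],
  [[0,0,0],0,0],
])

```text
clock: 20.6
position: [0.432, 0.1915, 0.2541]
ee_rot: [0.766, -0.642, 0.019, -0.019]
ft_force: [0.4, -0.5, -0.2]
grip_width: -0.001
```

```bash
python3 look.py top8
python3 - <<'E'
from h import *
p,d,c=grab('top'); P=S(cloud(d,c)); h=cv2.cvtColor(p,cv2.COLOR_BGR2HSV)
m=(h[...,0]>=16)&(h[...,0]<32)&(h[...,1]>120)&(P[...,1]>70)&(P[...,1]<96)&(abs(P[...,0])<60)&(P[...,2]>55); q=P[m]
print(np.polyfit(q[:,0],q[:,2],1),q[:,2].min())
p,d,c=grab('side'); cv2.imwrite('pics/side4.png',cv2.convertScaleAbs(cv2.resize(p[170:310,210:410],None,fx=3.6,fy=3.6,interpolation=2),alpha=1.6))
E
```

```text
t 20.6 stand mm [-88.7 259.3 254.1] toolx-yaw vs -sy deg -0.01 tilt [ 0.054  0.005 -0.999] F stand [ 0.3 -0.6 -0.2] grip -0.1
handle 124 [  -9.5 -117.4  146.2] [  8.6 -99.1 152.6] mid [  -0.5 -108.2  149.4]
bar 1077 [ -14.4 -119.2   91.4] [13.7 16.3 98.8] mid [ -0.3 -51.5  95.1]
bar rect ((-0.2578239440917969, -53.8851318359375), (144.4589385986328, 29.922800064086914), 89.74551391601562)
guard 819 [-39.1  68.2  71. ] [ 28.8 101.2  76.9] mid [-5.1 84.7 73.9]
bottle cap 195 [  89.9 -111.2  160.9] [111.3 -89.2 172.7] mid [ 100.6 -100.2  166.8]
can top 786 [ 87.4 163.  136.5] [134.2 209.5 142.7] mid [110.8 186.3 139.6]
pend 1283 [-171.8  -40.7   27.2] [-109.5   38.9   32.8] mid [-140.6   -0.9   30. ]
[-5.41621483e-03  7.37687853e+01] 69.20688476677722
```

View pics/side4.png

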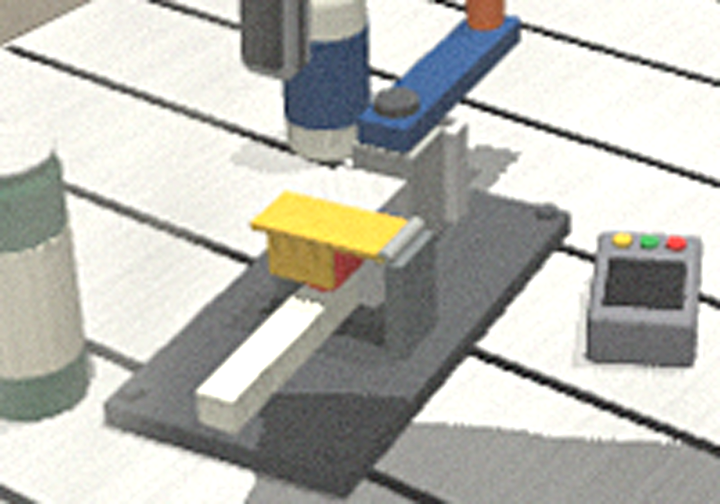

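The guard is flat (slope -0.005 rad) over the knob, and nothing else has moved.

```bash
python3 -c "
from h import *; st(); print(order.hand_in())"
```

```text
t 20.75 stand mm [-86.4 253.9 253.8] toolx-yaw vs -sy deg -0.38 tilt [ 0.054  0.004 -0.999] F stand [ 0.4 -1.3  0.3] grip 0.1
the job is handed in; nothing more can be done
None
```

The job is done and handed in at about 21 s of the 61 s allowed; the hand-in gives no verdict.

- **Swing arm:** I turned it by the orange handle. The first try stopped at q≈0.07 because the handle rolled along the gripper pads. I regrasped it and nudged it, and it now measures q≈0.005.
- **Locking pin:** I pushed it with the closed fingers until it stopped firmly at about 16 N. The knob's outer end then measured stand y≈89.7 mm, against 90 for fully home.
- **Guard:** I lowered it slowly with a fingertip. The force rose to about 12 N at the stop, and it now lies flat over the knob, within about 0.005 rad.
- **Bottle, can and pendant:** In the last top picture all three were within about 1 mm of where I first measured them, which is measurement noise. The robot was clear of everything.

None of the last checks failed. With the guard down, the knob's position could no longer be measured from above. The side picture shows it under the guard, with the guard's end wall behind it.

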